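# Tilt the tray of glaze discs into its orange corner

## Robot

A 6-joint arm with a two-finger parallel gripper is mounted at the origin on the work surface. World frame = base frame: x ahead of the robot, y to its left, z up, the work surface at z = 0. Lengths are in m, angles in degrees, forces in N, time in s.
With the tool pointing down it reaches from about 0.375 to 0.9 m from the base axis. Payload 3.1 kg.
Tool frame: the origin (TCP) lies midway between the tips of the shut fingers; the grasp point (between the pads) lies 19 mm behind it; z points along the fingers, y is the line along which they close (so a half turn about z gives the same grasp; the last joint's range is limited). The gripper opens to 87 mm and grips with 3 to 60 N. Pads are 19 mm wide; open, the fingers measure 117 mm over their backs; the gripper's body (75 mm by 190 mm) begins 51 mm behind the grasp point.
Start: joints at [62.424, 30.224, 82.088, -0, 67.689, -10.227], TCP at [0.186, 0.597, 0.223] pointing down, gripper open.
Joint ranges: [-176.69, 176.69], [-43.24, 126.21], [12.49, 139.97], [-82, 262], [0, 151.66], [-163.58, 163.58]. Speed limits (degrees/s): [159.86, 159.86, 180, 180, 180, 180].

## Interface

Orientations are given as a 3x3 rotation matrix whose columns are the frame's x, y, z axes.
In Python, from rig import bot gives the robot as it stands.
- The arm moves only by the tool hand_motion, called as a command line: name --argument value ..., lists and objects as JSON in quotes. Schema: {"type":"object","properties":{"moves":{"type":"array","items":{"type":"array","prefixItems":[{"type":"array","items":{"type":"number"},"minItems":3,"maxItems":3},{"type":"array","items":{"type":"number"},"minItems":3,"maxItems":3},{"type":"number"}],"minItems":3,"maxItems":3},"minItems":1,"maxItems":20},"only":{"type":"string"},"quiet":{"type":"boolean"},"lines":{"type":"string"}},"required":["moves"],"additionalProperties":false}. moves is a list of rows, 1 to 20 of them, each written [[dx, dy, dz], [rx, ry, rz], opening]: dx, dy, dz in shares of 1000 mm (1.0 is 1000 mm), then a rotation vector rx, ry, rz in parts of the range, where 1.0 means 60 degrees, then the opening from 0.0 (shut) to 1.0 (fully open); each row is the pose to reach, as a shift and turn from the pose commanded when the call began, along the tool's axes at that moment; what a row does not reach only later rows make up. A row lasts 1/10 s, in which the tool goes at most 0.05 m and 8.59 degrees, less where a joint would pass 70% of its speed; a pose out of reach is approached as far as the arm can. The fingers move at their own pace and stop on an object; the grip force is fixed at half the most. Time passes only in rows, so rows that do not move let the fingers close. The tool returns the time, the measured TCP pose, the force, the opening and the grip force at its end. only (a regular expression) keeps the lines of the reply that match it, lines (a string "A,B") keeps lines A to B, and quiet returns only ok. Input that does not fit is refused with a message, and nothing moves.
- bot.read_state(): the state, without advancing time (a new reading comes with each control period).
- bot.capture(name): name is "scene" or "top"; returns a dict with "color" (420x560x3 uint8, red, green, blue), "K" (3x3 intrinsics, pixels), "D" ([k1, k2, p1, p2, k3] as OpenCV has them; the pictures are not rectified), "view" (4x4, takes a point from world to camera coordinates). Camera axes: x right, y up, looking along -z (the intrinsics and any distortion apply to the point x, -y, -z); pixel columns grow to the right and rows downward; lengths in m; the calibration is good to about 2 mm. A picture is of the moment at which its call begins. There is no depth.
- bot.hand_in(): hands the job in; it is judged then, once.
The state is a dict: "time_s": time; "joint_positions": joint angles; "qvel": joint speeds; "tau": joint torques, N m; "position": TCP position; "tcp_rot": TCP orientation; "force": force on the tool from outside, world axes, zero at the start; "moment": the same for the moment, N m; "opening": opening from 0.0 (shut) to 1.0 (fully open); "grasp_force": force on a finger pad.
Only numpy, scipy, OpenCV 4.12 (cv2) and the standard library are available. Lean on these libraries where they do the work, as an engineer would, in place of code of your own. Each camera call takes 0.05 s, during which the arm holds its last target. There are 200 camera calls.

## Task

Swing the red-handled clamp lever fully open to free the white tray, then lift the tray by its blue bridge handle clear of its holder and tilt it by about 30 degrees towards the corner with the orange floor, so that all three glaze discs slide onto the orange area. Finish while still holding the tray tilted like that, still and at least a hand's breadth above the table, with the lever left open; spill no disc and leave the other things on the bench where they are.

Things in the scene. Friction and masses are not known exactly. Their poses are not given: they have to be found in the camera images.
- cradle: Fixed grey holder plate, 210 x 215 x 8 mm, on the table. The tray sits between its low aluminium rails (tops 20 mm above the table, 3 mm clear of the tray) and lifts straight up once unclamped. A blue clamp block (36 mm square, top 54 mm above the table) stands on its -y side. Origin on the table under the middle of the seated tray; its x, y are the tray's x, y.
- clamp (a joint): Clamp lever on the blue block, turning level about a vertical axis. 0: shut, its steel nose lies 2 mm over the tray's -y rim and 17 mm inside it, so the tray cannot lift. Grows clockwise seen from above to the stop at 1.65 rad, fully open; nose clear of the tray above 1.1. Starts at 0 to 0.3, stays where left; about 1 N at the handle moves it.
- clamp_grip (a point): Middle of the lever's upright round red pin handle: 14 mm across, 50 mm tall, from 67 to 117 mm above the table (this point 92 mm), 70 mm from the lever's axis. At joint 0 it lies from the axis towards the holder's -y; opening swings it level to the holder's -x. The steel arm below it has its top 67 mm above the table.
- clamp_hinge (a point): Point on the lever's vertical axis, at the same height as clamp_grip.
- tray: Loose white plastic tray, 178 (x) x 132 (y) x 46 mm high outside, walls and floor 4 mm thick, 0.2 to 0.33 kg. Origin at the centre of its underside (8 mm above the table when seated), z up. The floor quarter at x below 0, y above 0 is orange: there the discs must gather. A blue bridge handle spans it along y at x = 0.
- tray_handle (a point): Centre of the handle's crossbar, 90 mm above the tray's underside. The bar runs along the tray's y, 132 mm long, 14 mm thick (along x) and 22 mm tall; it stands on a post at each end, with free space below it. Grip it across its thickness from above, firmly (about 50 N).
- tray_corner (a point): Inner corner of the tray's floor in the orange quarter (-x, +y), at floor height, 85 and 62 mm from the tray's centre.
- disc0: Loose blue glazed ceramic disc, 22 mm across, 9 mm thick, 12 g, lying flat in the tray; origin at the centre of its underside. Slippery: slides on the tray's floor at a tilt of about 10 to 14 degrees, and along a wall at about 25.
- disc1: Loose green glazed ceramic disc, 22 mm across, 9 mm thick, 12 g, lying flat in the tray; origin at the centre of its underside. Slippery: slides on the tray's floor at a tilt of about 10 to 14 degrees, and along a wall at about 25.
- disc2: Loose red glazed ceramic disc, 22 mm across, 9 mm thick, 12 g, lying flat in the tray; origin at the centre of its underside. Slippery: slides on the tray's floor at a tilt of about 10 to 14 degrees, and along a wall at about 25.
- jar: Bystander, loose, not to be moved: yellow paint jar, 68 mm across, 85 mm tall. Origin at its underside.
- bottle: Bystander, loose, not to be moved: green bottle, 52 mm across, 145 mm tall. Origin at its underside.
- tub: Bystander, loose, not to be moved: white lidded tub, 130 mm across, 120 mm tall. Origin at its underside.
- pot: Bystander, loose, not to be moved: black open pot, 80 mm across, 75 mm tall. Origin at its underside.
- brush: Bystander, loose, not to be moved: paint brush lying flat. Origin at its underside.
- scraper: Bystander, loose, not to be moved: scraper lying flat. Origin at its underside.
- lid: Bystander, loose, not to be moved: yellow jar lid, 76 mm across, 12 mm tall. Origin at its underside.

How it is judged (in metres and radians):
On the way, in this order (a step that is already met when the one before it is completed fails the run):
1. the clamp lever is swung open (above 1.2 rad) while the tray still sits in its holder (value of joint clamp above 1.2 rad and distance of tray from where it was at the start of the episode below 0.02 m), for 0.1 s.
2. the tray is lifted by the fingers at least 50 mm out of its seat (z of tray in the frame of cradle above 0.058 m and contact force between tray and the fingers above 1 N), for 0.1 s.
At the end, for the whole second after the job is handed in: Tray held still in the fingers, off holder and table: orange corner over 60 mm above the table, tray tilted 17 to 52 degrees, all three discs at rest with centres on the orange quarter, clamp lever still open (above 1.1 rad) (contact force between tray and the fingers above 1 N and contact force between tray and cradle below 0.1 N and height (world z) of tray_corner above 0.06 m and angle between tray's own z axis and vertical between 0.3 and 0.9 rad and linear speed of tray below 0.03 m/s and angular speed of tray below 0.2 rad/s and value of joint clamp above 1.1 rad and x of each of disc0, disc1, disc2 in the frame of tray below 0 m and y of each of disc0, disc1, disc2 in the frame of tray above 0 m and distance between each of disc0, disc1, disc2 and tray_corner below 0.11 m and linear speed of each of disc0, disc1, disc2 below 0.04 m/s); the arm keeps its last pose, push and grip.
It fails at once if a disc leaves the tray (distance between any of disc0, disc1, disc2 and tray above 0.14 m or z of any of disc0, disc1, disc2 in the frame of tray below -0.01 m).
It fails at once if a bystander is moved by more than 20 mm (distance of any of jar, bottle, tub, pot, brush, scraper, lid from where it was at the start of the episode above 0.02 m).
It also fails if it takes over 50 s, if anything falls off the work surface, if the arm or the gripper's body presses on something with over 40 N, if the wrist force passes 120 N, or if a joint passes its speed limit or range.

## Working session

There is one attempt and no reset: what is moved stays moved. The work goes in short steps, Python scripts to look and compute and a tool call to move; the robot and the scene stay as the last step left them, time stands still between calls to the robot, and variables do not carry over. Pictures are saved under pics/ and viewed, at most 10 in all, crops included, and the job is handed in when it is done.

```bash
ls; mkdir -p pics
```

Run:
```python
from rig import bot
import cv2,numpy as np,pickle
s=bot.read_state(); print(s['position'],np.round(s['tcp_rot'],3).tolist(),s['opening'])
d={}
for n in("scene","top"):
    c=bot.capture(n); d[n]=c
    cv2.imwrite(f"pics/{n}0.png",cv2.resize(c["color"][:,:,::-1],(800,600),interpolation=cv2.INTER_CUBIC))
    print(n,c["K"],c["D"],np.round(c["view"],3).tolist())
pickle.dump(d,open("cal.pkl","wb"))
```

```text
pics
rig.py
[0.18598951 0.59593359 0.2215829 ] [[-0.955, 0.298, -0.001], [0.298, 0.955, -0.002], [0.0, -0.002, -1.0]] 0.9978596790780903
scene [[532.57384384   0.         283.48257414]
 [  0.         532.57384384 212.49234682]
 [  0.           0.           1.        ]] [0.05767434 0.         0.         0.         0.        ] [[-0.481, 0.876, 0.004, 0.255], [-0.743, -0.41, 0.53, 0.323], [0.466, 0.252, 0.848, -1.569], [0.0, 0.0, 0.0, 1.0]]
top [[385.48925559   0.         275.14606671]
 [  0.         385.48925559 210.69426564]
 [  0.           0.           1.        ]] [0.01128201 0.         0.         0.         0.        ] [[-0.0, -1.0, 0.007, -0.024], [0.995, 0.001, 0.103, -0.502], [-0.103, 0.007, 0.995, -0.986], [0.0, 0.0, 0.0, 1.0]]
```

View pics/top0.png

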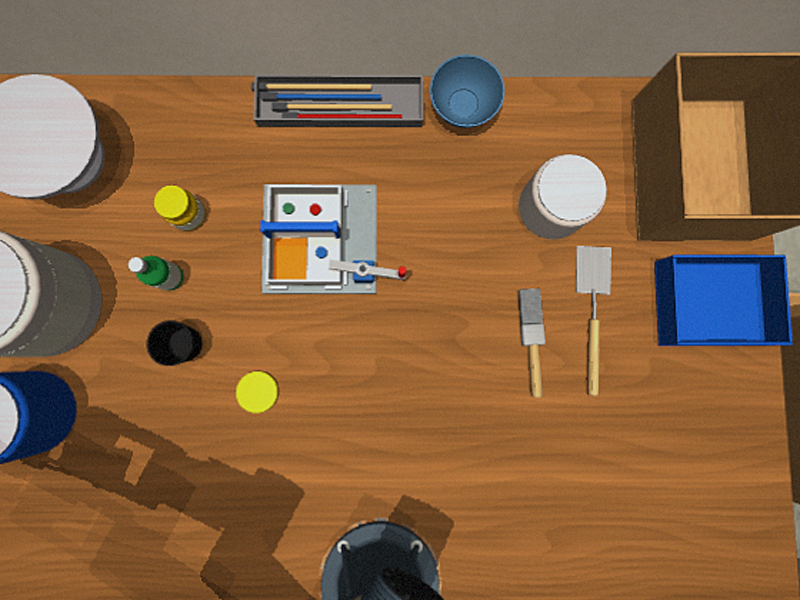

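View pics/scene0.png

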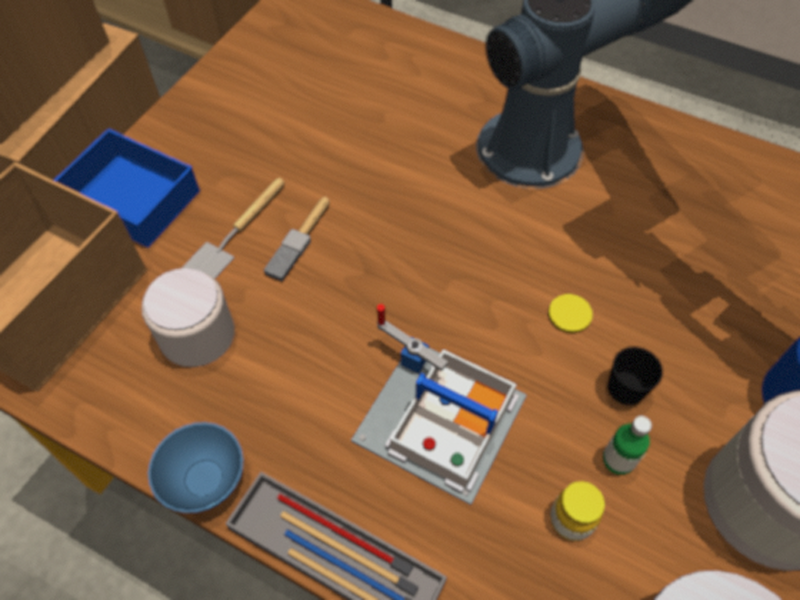

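The top view shows the holder at about (320,238), with the lever axis at (363,268), the red pin at (403,272), the orange quarter lower left and the discs at (289,208), (316,209) and (321,252). I'll enlarge both views.

Run:
```python
import cv2,pickle
d=pickle.load(open("cal.pkl","rb"))
t=d["top"]["color"][120:212,175:297,::-1]; s=d["scene"]["color"][205:355,240:376,::-1]
cv2.imwrite("pics/tc.png",cv2.resize(t,None,fx=6,fy=6,interpolation=cv2.INTER_CUBIC))
cv2.imwrite("pics/sc.png",cv2.resize(s,None,fx=4,fy=4,interpolation=cv2.INTER_CUBIC))
```

```text
(no output)
```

View pics/tc.png

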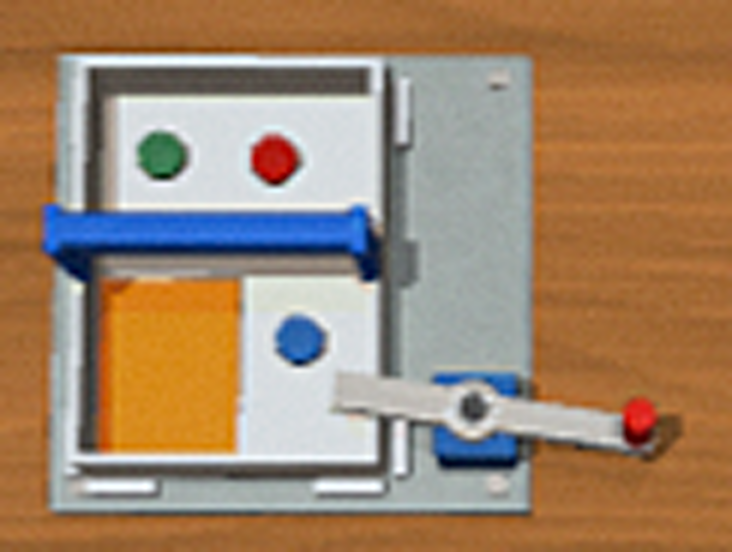

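View pics/sc.png

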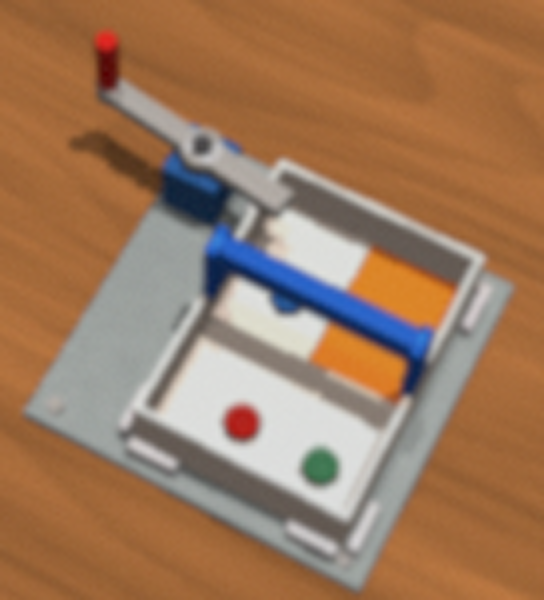

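The top crop shows the plate corners at (60,57), (531,57), (531,512) and (52,512), the tray rim's right edge at x≈386 and the bar at v 212–250. The lever bolt is at (475,406) and the pin top at (638,413). The scene crop shows the pin top at (106,40) and the bolt at (202,144).

Create h.py:
```python
import cv2,pickle,numpy as np
d=pickle.load(open("cal.pkl","rb"))
def ray(n,u,v):
    c=d[n]; x,y=cv2.undistortPoints(np.array([[[u,v]]],float),c["K"],np.array(c["D"]))[0,0]
    R=c["view"][:3,:3]; return -R.T@c["view"][:3,3], R.T@[x,-y,-1]
def at(n,u,v,z):
    o,r=ray(n,u,v); return o+r*(z-o[2])/r[2]
T=lambda p,q,z: at("top",(p+.5)/6-.5+175,(q+.5)/6-.5+120,z)
S=lambda p,q,z: at("scene",(p+.5)/4-.5+240,(q+.5)/4-.5+205,z)
```

Run:
```python
from h import *
f=lambda k,p:print(k,np.round(p,4))
for p in[(60,57),(531,57),(531,512),(52,512)]: f("plate",T(*p,.008))
for p in[(25,412),(360,590),(514,287)]: f("plateS",S(*p,.008))
for p in[(385,60),(387,470),(62,57),(70,470)]: f("rim",T(*p,.054))
for p in[(283,162),(485,258)]: f("rimS",S(*p,.054))
for p in[(46,212),(368,212),(46,250),(368,245)]: f("bar",T(*p,.109))
f("pin",T(638,412,.117));f("pinS",S(106,40,.117))
f("hinge",T(475,406,.07));f("hingeS",S(202,144,.07))
for p in[(162,155),(274,160),(300,340)]: f("disc",T(*p,.021))
for p in[(226,232),(415,345),(213,238),(432,335)]: f("barS",S(*p,.109))
```

```text
plate [0.7273 0.2224 0.008 ]
plate [0.7279 0.0085 0.008 ]
plate [0.5193 0.0079 0.008 ]
plate [0.5191 0.2211 0.008 ]
plateS [0.728 0.011 0.008]
plateS [0.7278 0.2239 0.008 ]
plateS [0.521 0.224 0.008]
rim [0.7115 0.0708 0.054 ]
rim [0.5318 0.0683 0.054 ]
rim [0.7124 0.2108 0.054 ]
rim [0.5317 0.2032 0.054 ]
rimS [0.5357 0.0756 0.054 ]
rimS [0.5352 0.2053 0.054 ]
bar [0.63  0.203 0.109]
bar [0.6303 0.0722 0.109 ]
bar [0.6142 0.2026 0.109 ]
bar [0.6166 0.0721 0.109 ]
pin [ 0.5467 -0.0375  0.117 ]
pinS [ 0.5459 -0.037   0.117 ]
hinge [0.5569 0.0301 0.07  ]
hingeS [0.556  0.0321 0.07  ]
disc [0.6782 0.1729 0.021 ]
disc [0.6761 0.1229 0.021 ]
disc [0.5945 0.1102 0.021 ]
barS [0.6173 0.0795 0.109 ]
barS [0.6277 0.1988 0.109 ]
barS [0.624 0.075 0.109]
barS [0.6181 0.2043 0.109 ]
```

The geometry is consistent and aligned with the world axes. The tray centre is at (0.623, 0.138), the lever axis at (0.5565, 0.031), and the pin at (0.546, -0.0375), which is r = 69 mm and a joint angle of about 0.15. I'll push the pin with shut fingers turned 45°.

The manual's scale: turns go in shares of 60 degrees. Converting my numbers, 27.7 degrees / 60 = 0.4617.

hand_motion --moves '[[[-0.556, -0.511, 0.02], [0, 0, 0.4617], 0], [[-0.556, -0.511, 0.02], [0, 0, 0.4617], 0], [[-0.556, -0.511, 0.02], [0, 0, 0.4617], 0], [[-0.556, -0.511, 0.02], [0, 0, 0.4617], 0], [[-0.556, -0.511, 0.02], [0, 0, 0.4617], 0], [[-0.556, -0.511, 0.02], [0, 0, 0.4617], 0], [[-0.556, -0.511, 0.02], [0, 0, 0.4617], 0], [[-0.556, -0.511, 0.02], [0, 0, 0.4617], 0], [[-0.556, -0.511, 0.02], [0, 0, 0.4617], 0], [[-0.556, -0.511, 0.02], [0, 0, 0.4617], 0], [[-0.556, -0.511, 0.02], [0, 0, 0.4617], 0], [[-0.556, -0.511, 0.02], [0, 0, 0.4617], 0], [[-0.556, -0.511, 0.02], [0, 0, 0.4617], 0], [[-0.556, -0.511, 0.02], [0, 0, 0.4617], 0], [[-0.556, -0.511, 0.02], [0, 0, 0.4617], 0], [[-0.556, -0.511, 0.02], [0, 0, 0.4617], 0], [[-0.556, -0.511, 0.02], [0, 0, 0.4617], 0], [[-0.556, -0.511, 0.02], [0, 0, 0.4617], 0]]'

```text
time_s: 1.9
position: [0.5633, -0.0558, 0.202]
tcp_rot: [[-0.707, 0.707, -0.002], [0.707, 0.707, 0.001], [0.003, -0.001, -1.0]]
force: [-0.0, -0.1, 0.3]
opening: 0.008
grasp_force: 0.0
```

```bash
python3 -c "
from rig import bot;print(bot.read_state()['tcp_rot'])"
```

```text
[[-7.06711629e-01  7.07497307e-01 -2.49681932e-03]
 [ 7.07496639e-01  7.06715525e-01  1.29314638e-03]
 [ 2.67943856e-03 -8.52609693e-04 -9.99996047e-01]]
```

hand_motion --moves '[[[0, 0, 0.05], [0, 0, 0], 0], [[0, 0, 0.1], [0, 0, 0], 0], [[0, 0, 0.117], [0, 0, 0], 0], [[0, 0, 0.117], [0, 0, 0], 0], [[0.009, 0.001, 0.117], [0, 0, 0], 0], [[0.02, -0.006, 0.117], [0, 0, 0], 0], [[0.031, -0.01, 0.117], [0, 0, 0], 0], [[0.043, -0.012, 0.117], [0, 0, 0], 0], [[0.055, -0.013, 0.117], [0, 0, 0], 0], [[0.067, -0.011, 0.117], [0, 0, 0], 0], [[0.079, -0.007, 0.117], [0, 0, 0], 0], [[0.09, -0.001, 0.117], [0, 0, 0], 0], [[0.101, 0.008, 0.117], [0, 0, 0], 0], [[0.101, 0.008, 0.117], [0, 0, 0], 0]]'

```text
time_s: 3.3
position: [0.4987, 0.0225, 0.0855]
tcp_rot: [[-0.708, 0.706, -0.0], [0.706, 0.708, 0.001], [0.001, 0.001, -1.0]]
force: [-0.2, -0.2, -0.1]
opening: 0.005
grasp_force: 0.0
```

Run:
```python
from rig import bot
import cv2
c=bot.capture("scene")
cv2.imwrite("pics/s1.png",cv2.resize(c["color"][180:360,220:420,::-1],None,fx=3,fy=3,interpolation=cv2.INTER_CUBIC))
```

```text
(no output)
```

View pics/s1.png

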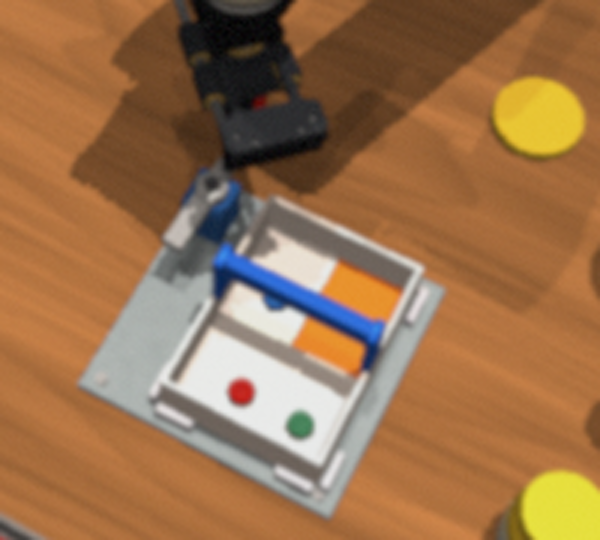

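The lever is open, with its nose pointing to +x and clear of the tray rim. Next I'll retract, rise, turn 45° and open above the bar.

In the tool's units: 45 degrees / 60 = 0.75.

hand_motion --moves '[[[-0.02, 0, 0], [0, 0, 0], 0], [[-0.02, 0, -0.05], [0, 0, 0], 0], [[-0.02, 0, -0.1], [0, 0, 0], 0], [[-0.02, 0, -0.11], [0, 0, 0], 1], [[-0.005, 0.172, -0.11], [0, 0, 0.75], 1], [[-0.005, 0.172, -0.11], [0, 0, 0.75], 1], [[-0.005, 0.172, -0.11], [0, 0, 0.75], 1], [[-0.005, 0.172, -0.11], [0, 0, 0.75], 1], [[-0.005, 0.172, -0.11], [0, 0, 0.75], 1], [[-0.005, 0.172, -0.11], [0, 0, 0.75], 1], [[-0.005, 0.172, -0.11], [0, 0, 0.75], 1], [[-0.005, 0.172, -0.11], [0, 0, 0.75], 1]]'

```text
time_s: 4.55
position: [0.6241, 0.1381, 0.195]
tcp_rot: [[-0.0, 1.0, -0.001], [1.0, 0.0, 0.0], [0.0, -0.001, -1.0]]
force: [0.1, 0.4, 0.3]
opening: 0.737
grasp_force: 0.0
```

hand_motion --moves '[[[0, -0.001, 0], [0, 0, 0], 1], [[0, -0.001, 0], [0, 0, 0], 1], [[0, -0.001, 0.04], [0, 0, 0], 1], [[0, -0.001, 0.08], [0, 0, 0], 1], [[0, -0.001, 0.105], [0, 0, 0], 1], [[0, -0.001, 0.117], [0, 0, 0], 1], [[0, -0.001, 0.117], [0, 0, 0], 1], [[0, -0.001, 0.117], [0, 0, 0], 0], [[0, -0.001, 0.117], [0, 0, 0], 0], [[0, -0.001, 0.117], [0, 0, 0], 0], [[0, -0.001, 0.117], [0, 0, 0], 0], [[0, -0.001, 0.117], [0, 0, 0], 0], [[0, -0.001, 0.117], [0, 0, 0], 0], [[0, -0.001, 0.117], [0, 0, 0], 0], [[0, -0.001, 0.117], [0, 0, 0], 0]]'

```text
time_s: 6.05
position: [0.6232, 0.1381, 0.0785]
tcp_rot: [[0.001, 1.0, -0.0], [1.0, -0.001, -0.0], [-0.0, -0.0, -1.0]]
force: [-0.6, 0.1, 0.0]
opening: 0.358
grasp_force: 0.0
```

Still closing slowly (0.36). I'll wait for a firm grip.

hand_motion --moves '[[[0, 0, 0], [0, 0, 0], 0], [[0, 0, 0], [0, 0, 0], 0], [[0, 0, 0], [0, 0, 0], 0], [[0, 0, 0], [0, 0, 0], 0], [[0, 0, 0], [0, 0, 0], 0], [[0, 0, 0], [0, 0, 0], 0], [[0, 0, 0], [0, 0, 0], 0], [[0, 0, 0], [0, 0, 0], 0]]'

```text
time_s: 6.85
position: [0.623, 0.1381, 0.0785]
tcp_rot: [[0.001, 1.0, -0.0], [1.0, -0.001, -0.0], [-0.0, -0.0, -1.0]]
force: [-0.9, 0.2, -0.4]
opening: 0.157
grasp_force: 30.0
```

Gripped: 13.7 mm opening and 30 N. Now lifting straight up.

hand_motion --moves '[[[0, 0, -0.005], [0, 0, 0], 0], [[0, 0, -0.015], [0, 0, 0], 0], [[0, 0, -0.03], [0, 0, 0], 0], [[0, 0, -0.045], [0, 0, 0], 0], [[0, 0, -0.06], [0, 0, 0], 0], [[0, 0, -0.075], [0, 0, 0], 0], [[0, 0, -0.09], [0, 0, 0], 0], [[0, 0, -0.11], [0, 0, 0], 0], [[0, 0, -0.13], [0, 0, 0], 0], [[0, 0, -0.15], [0, 0, 0], 0], [[0, 0, -0.17], [0, 0, 0], 0], [[0, 0, -0.18], [0, 0, 0], 0], [[0, 0, -0.18], [0, 0, 0], 0], [[0, 0, -0.18], [0, 0, 0], 0]]'

```text
time_s: 8.25
position: [0.6227, 0.1381, 0.2584]
tcp_rot: [[0.001, 1.0, -0.001], [1.0, -0.001, -0.0], [-0.0, -0.001, -1.0]]
force: [-0.2, -0.8, -2.9]
opening: 0.156
grasp_force: 30.0
```

In the tool's units: -20 degrees / 60 = -0.3333.

hand_motion --moves '[[[0, 0, 0], [0, -0.0333, 0], 0], [[0, 0, 0], [0, -0.0833, 0], 0], [[0, 0, 0], [0, -0.1333, 0], 0], [[0, 0, 0], [0, -0.1833, 0], 0], [[0, 0, 0], [0, -0.2333, 0], 0], [[0, 0, 0], [0, -0.2833, 0], 0], [[0, 0, 0], [0, -0.3167, 0], 0], [[0, 0, 0], [0, -0.3333, 0], 0], [[0, 0, 0], [0, -0.3333, 0], 0], [[0, 0, 0], [0, -0.3333, 0], 0], [[0, 0, 0], [0, -0.3333, 0], 0], [[0, 0, 0], [0, -0.3333, 0], 0], [[0, 0, 0], [0, -0.3333, 0], 0], [[0, 0, 0], [0, -0.3333, 0], 0], [[0, 0, 0], [0, -0.3333, 0], 0], [[0, 0, 0], [0, -0.3333, 0], 0]]'

```text
time_s: 9.85
position: [0.6232, 0.1381, 0.2586]
tcp_rot: [[0.001, 1.0, -0.0], [0.94, -0.001, -0.342], [-0.342, 0.0, -0.94]]
force: [0.4, -0.1, -3.2]
opening: 0.157
grasp_force: 30.0
```

Run:
```python
from rig import bot
import cv2,numpy as np
s=bot.capture("scene")["color"][150:390,190:440,::-1]; t=bot.capture("top")["color"][90:250,130:330,::-1]
a=cv2.resize(s,(400,384)); b=cv2.resize(t,(400,320)); b=cv2.copyMakeBorder(b,0,64,0,0,cv2.BORDER_CONSTANT)
cv2.imwrite("pics/m1.png",np.hstack([a,b]))
```

```text
(no output)
```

View pics/m1.png

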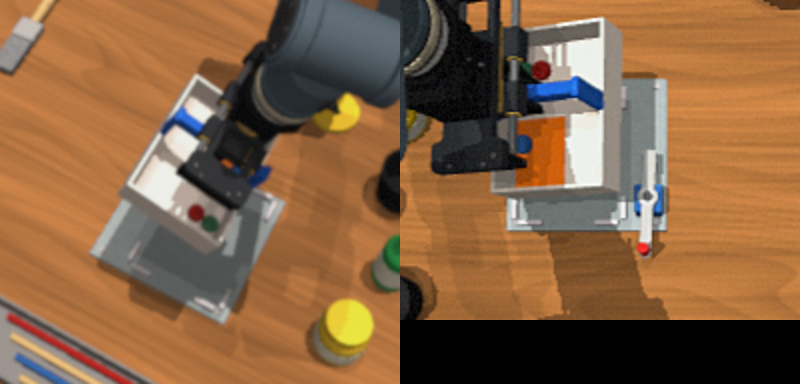

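All discs slid toward +y: blue is already on orange, and red and green are by the +y wall. The lever is open. Now I'll add the -x tilt.

In the tool's units: -28 degrees / 60 = -0.4667.

hand_motion --moves '[[[0, 0, 0], [-0.0333, 0, 0], 0], [[0, 0, 0], [-0.0833, 0, 0], 0], [[0, 0, 0], [-0.1333, 0, 0], 0], [[0, 0, 0], [-0.1833, 0, 0], 0], [[0, 0, 0], [-0.2333, 0, 0], 0], [[0, 0, 0], [-0.2833, 0, 0], 0], [[0, 0, 0], [-0.3333, 0, 0], 0], [[0, 0, 0], [-0.3833, 0, 0], 0], [[0, 0, 0], [-0.4333, 0, 0], 0], [[0, 0, 0], [-0.4667, 0, 0], 0], [[0, 0, 0], [-0.4667, 0, 0], 0], [[0, 0, 0], [-0.4667, 0, 0], 0], [[0, 0, 0], [-0.4667, 0, 0], 0], [[0, 0, 0], [-0.4667, 0, 0], 0], [[0, 0, 0], [-0.4667, 0, 0], 0], [[0, 0, 0], [-0.4667, 0, 0], 0], [[0, 0, 0], [-0.4667, 0, 0], 0], [[0, 0, 0], [-0.4667, 0, 0], 0], [[0, 0, 0], [-0.4667, 0, 0], 0], [[0, 0, 0], [-0.4667, 0, 0], 0]]'

```text
time_s: 11.95
position: [0.6232, 0.1381, 0.2586]
tcp_rot: [[0.001, 0.883, 0.469], [0.94, 0.16, -0.302], [-0.342, 0.441, -0.83]]
force: [-0.3, 0.3, -3.2]
opening: 0.158
grasp_force: 30.0
```

Run:
```python
from rig import bot
import cv2,numpy as np
s=bot.capture("scene")["color"][150:390,190:440,::-1]; t=bot.capture("top")["color"][90:250,130:330,::-1]
a=cv2.resize(s,(400,384)); b=cv2.resize(t,(400,320)); b=cv2.copyMakeBorder(b,0,64,0,0,cv2.BORDER_CONSTANT)
cv2.imwrite("pics/m2.png",np.hstack([a,b]))
```

```text
(no output)
```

View pics/m2.png

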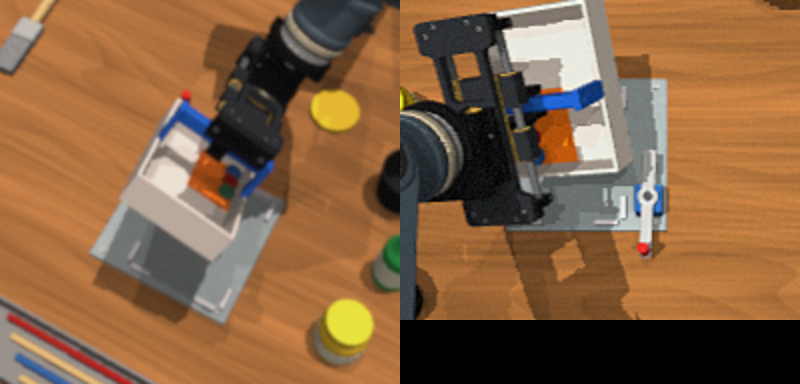

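Discs appear gathered on orange around (230,185), and the lever is open. I'll check that closely and project the tray-frame points to confirm.

Run:
```python
from rig import bot
import cv2,numpy as np
st=bot.read_state(); R,p=st['tcp_rot'],st['position']
c=bot.capture("scene"); im=c["color"][205:310,260:370,::-1]; im=cv2.resize(im,None,fx=5,fy=5,interpolation=cv2.INTER_CUBIC)
def pr(x,y,z): # tray frame -> crop px ; tool: x=tray y, y=tray x, z=-tray z; tray handle (0,0,.09) at tool (0,0,-.019)
    w=p+R@np.array([y,x,-.019+.09-z]); q=c["view"][:3,:3]@w+c["view"][:3,3]
    u=cv2.projectPoints(np.array([[q[0],-q[1],-q[2]]]),np.zeros(3),np.zeros(3),c["K"],np.array(c["D"]))[0][0,0]
    return tuple(int(v) for v in ((u-[260,205]+.5)*5))
P=[pr(*a,.004) for a in[(0,0),(-.085,0),(-.085,.062),(0,.062)]]
cv2.polylines(im,[np.array(P)],True,(255,255,0),1)
cv2.imwrite("pics/v.png",im); print(P,st['qvel'])
```

```text
[(229, 299), (279, 186), (398, 268), (356, 387)] [ 0.03272241 -0.00370961 -0.07486981 -0.09798492 -0.02945078 -0.06512766]
```

View pics/v.png

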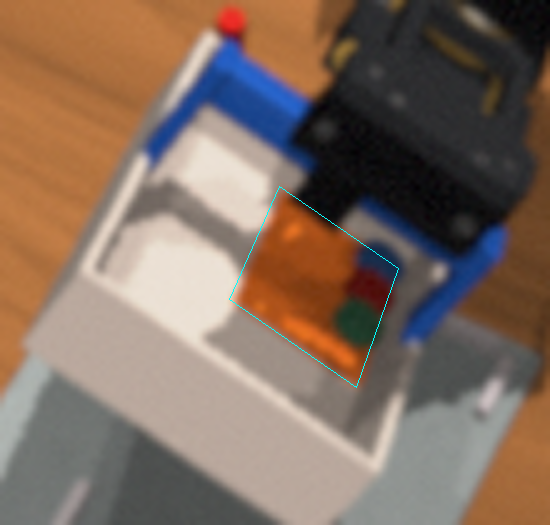

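The projected orange quarter matches the picture, so the tray has not slipped. Blue, red and green lie in a line from the corner along the +y wall, all well inside orange.

hand_motion --moves '[[[0, 0, 0], [0, 0, 0], 0], [[0, 0, 0], [0, 0, 0], 0], [[0, 0, 0], [0, 0, 0], 0], [[0, 0, 0], [0, 0, 0], 0], [[0, 0, 0], [0, 0, 0], 0]]'

```text
time_s: 12.6
position: [0.6232, 0.1381, 0.2585]
tcp_rot: [[0.001, 0.883, 0.469], [0.94, 0.16, -0.302], [-0.342, 0.441, -0.83]]
force: [0.4, 0.1, -2.7]
opening: 0.16
grasp_force: 30.0
```

```bash
python3 -c "
from rig import bot;print(bot.hand_in())"
```

```text
the job is handed in; nothing more can be done
None
```

The job is handed in (no verdict came back): the lever is fully open, and the tray is held still about 34° tilted, its orange corner about 14 cm above the table, with all three discs on the orange area.

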